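# Third hand at the bead-loom jig

## Task

Help me finish this small bead loom in its assembly jig. First slide the fence, which has an upright grip, all the way to the end stop away from the finished end (the long size); then stand the loose short end piece, the one that fits the board's width, on the loom board with its flat back to the fence's sponge-rubber strip and its foot pointing to the finished end, neither end overhanging the board, and press it squarely against the strip with a steady push of about 8 newtons, never squashing the rubber hard. Finish holding it pressed like that so I can drive the screws, and leave everything else on the table where it is.

Things in the scene. Friction and masses are not known exactly. Their poses are not given: they have to be found in the camera images.
- jig: fixed plywood assembly jig, base 175 x 335 x 12 mm, carrying the half-built bead loom. Origin on the table under the middle of the loom board; x across the loom, y along it towards the long-size end stop, z up. Fence rail along the edge at x = +72 mm; two board clamps with knobs at x = -53, y = -75 and -35 mm, up to 36 mm high.
- fence (a joint): position of the sliding fence along its rail in m: 0 at the short-size end stop, 0.110 fully home at the long-size end stop; it grows as the fence moves along the jig's +y, away from the finished end. It drags with about 2.5 N of friction and stays where it is left.
- fence_grip (a point): centre of the fence's upright black grip, 24 (jig x) x 14 (jig y) x 32 mm tall, centre 52 mm and top 68 mm above the table; it stands on a carriage 60 mm long in y, top at 36 mm. Axes as the jig's. The steel fence bar, 12 mm thick, reaches from it across the board at the same y, from 24 to 42 mm above the table.
- pad: dark sponge-rubber strip on the fence bar's inner side, 84 (jig x) x 12 thick x 16 mm high. Origin: middle of its front face (looks to jig -y), 33 mm above the table, over the board's centre line; top at 41 mm. Axes as the jig's. The face gives way to +y by 1 mm per 1.6 N (8 N: 5 mm), squashed flat at 9 mm.
- endpiece_c (a point): middle of the loose short end piece's upright plate, 30 mm above its underside. Wooden L: plate 80 long (own x) x 14 thick (own y) x 60 mm tall, comb on top; a foot 10 mm high sticks out 22 mm at the bottom on the own -y side; the flat back is own +y. About 70 g; starts standing on the table. In place its axes are parallel to the jig's.
- wide_piece_c (a point): the other loose end piece, for a wider loom, to be left alone: same shape but 125 mm long. Point and axes as for the short one.
- screwdriver: screwdriver about 170 mm long lying on the table; bystander
- pliers: pliers with blue handles lying on the table, about 115 mm long; bystander
- spool: small grey thread spool, 34 mm across, 24 mm high, standing; origin under its middle; bystander
- bead_jar: small glass jar with metal cap, 44 mm across, 50 mm high; origin under its middle; bystander
- bead_strip: clear strip of four bead boxes 105 x 30 x 21 mm; bystander
- screw_dish: white dish of screws, 64 mm across, 16 mm high; bystander
- board_mid (a point): middle of the loom board's top face, 22 mm above the table, axes as the jig's. Board 92 mm across (x) and 270 mm long (y). The finished end piece is already screwed on at y = -110 mm (its top 82 mm above the table); the loose one goes near the other end.
Mind the look-alikes: they are no part of the job. What is shaped like the part that bears endpiece_c but green is not meant.

How it is judged (in metres and radians):
On the way, in this order (a step that is already met when the one before it is completed fails the run):
1. the fence is slid fully home to the long-size end stop (value of joint fence above 0.107 m), for 0.2 s.
2. the short end piece stands on the loom board before the fence (z of endpiece_c in the frame of jig between 0.048 and 0.056 m and angle between endpiece_c's own z axis and vertical below 0.12 rad and x of endpiece_c in the frame of jig between -0.02 and 0.02 m and y of endpiece_c in the frame of pad between -0.08 and 0 m), for 0.2 s.
At the end, for the whole second after the job is handed in: Fence within 3 mm of its long stop; short end piece standing on the loom board (3 mm, 4 deg), back to the rubber strip, square within 3.4 deg, centred across the board within 6 mm, at rest, pressed on the strip by the robot's fingers with 5 to 12 N through the last second (value of joint fence above 0.107 m and contact force between endpiece and pad between 5 and 12 N and contact force between the fingers and endpiece above 3 N and z of endpiece_c in the frame of jig between 0.049 and 0.055 m and angle between endpiece_c's own z axis and vertical below 0.07 rad and angle between the x axis of endpiece_c and the x axis of jig, either way round below 0.06 rad and x of endpiece_c in the frame of jig between -0.006 and 0.006 m and y of endpiece_c in the frame of pad between -0.012 and 0 m and linear speed of endpiece below 0.01 m/s); the arm keeps its last pose, push and grip.
It fails at once if the rubber strip is squashed hard (over 25 N) (contact force between endpiece and pad above 25 N).
It fails at once if the wide end piece or another bystander is moved by more than 30 mm (distance of any of wide_piece_c, screwdriver, pliers, spool, bead_jar, bead_strip, screw_dish from where it was at the start of the episode above 0.03 m).
It also fails if it takes over 64 s, if anything falls off the work surface, if the arm or the gripper's body presses on something with over 40 N, if the wrist force passes 120 N, or if a joint passes its speed limit or range.

## Robot

A 6-joint arm with a two-finger parallel gripper is mounted at the origin on the work surface. World frame = base frame: x ahead of the robot, y to its left, z up, the work surface at z = 0. Lengths are in mm, angles in rad, forces in N, time in s.
With the tool pointing down it reaches from about 400 to 825 mm from the base axis. Payload 7 kg.
Tool frame: the origin (TCP) lies between the finger pads; the fingertips stand arm.tip_extent ahead of it and the grasp point (between the pads) lies 3 mm ahead of it (arm.tip_extent is the distance from the TCP to the fingertips, in mm); z points along the fingers, y is the line along which they close (so a half turn about z gives the same grasp; the last joint's range is limited). The gripper opens to 88 mm and grips with 3 to 60 N. Pads are 19 mm wide; open, the fingers measure 130 mm over their backs; the gripper's body (78 mm by 193 mm) begins 47 mm behind the grasp point.
Start: joints at [-1.045, 0.359, 0.012, 0, -1.224, -0.288], TCP at [158.981, -655.988, 248.561] pointing down, gripper open.
Joint ranges: [-3.07, 3.07], [-1.43, 2.12], [-1.02, 1.25], [-3.03, 1.67], [-3.05, -0], [-3.03, 3.03]. Speed limits (rad/s): [2.39, 2.39, 3.01, 3.14, 3.14, 3.14].

## Interface

Orientations are given as a unit quaternion [x, y, z, w].
In Python, from bench import arm, imaging, ticket, nets gives the robot as it stands.
- The arm moves only by the tool apply_moves, never from a script. Its argument "plan" is a list of rows, each a list of 3 entries, a list of its own where there are three numbers: the shift along the tool's x, y, z in m, then the turn about the tool's z in degrees, then the gripper command: -1 is shut, 1 is fully open, values between are in proportion. In form: [[[tx, ty, tz], yaw, jaw], ...]. A call has exactly 5 rows; each row shifts and turns the commanded pose from where the row before left it, along the tool's axes as they then stand; what a row does not reach is not made up. A row lasts 1/10 s, in which the tool goes at most 50 mm and 8.59 degrees, less where a joint would pass 70% of its speed; a pose out of reach is approached as far as the arm can. A call with a gripper value outside its range is refused whole. The fingers move at their own pace and stop on an object; the grip force is fixed at half the most. Time passes only in rows, so rows that do not move let the fingers close, or fill a call up. It gives the time, the measured TCP pose, the force, the opening and the grip force at its end, in the units of the state.
- arm.read_state(): the state, without advancing time (a new reading comes with each control period).
- imaging.get_image(name): name is "scene" or "top"; returns a dict with "color" (384x512x3 uint8, blue, green, red), "range_z" (384x512 float32, mm along the optical axis (not along the pixel's ray), 0 where there is no reading), "vfov" (degrees; the focal length in pixels is half the picture's height over the tangent of half this angle, whatever the lens; pixels are square), "cx", "cy" (the principal point, pixels), "rvec" (rotation vector, rad) and "tvec" (3), from world to camera coordinates, as OpenCV has them. Camera axes: x right, y down, z forward; pixel columns grow to the right and rows downward; lengths in mm; the calibration is good to about 2 mm. A picture is of the moment at which its call begins.
- ticket.finish_job(): hands the job in; it is judged then, once.
Trained networks look in a picture, given as the dict that the camera call returned (one of the last four; its "shot" number tells which), for a name from the list of things; names that differ only in an ending like _2 or _b are one class to them, and where a whole thing is asked for, a point or a joint stands for the part that bears it (a point fixed in the world has none). Each returns a list of dicts, best first, with "p" (0 to 1); they miss things now and then, are a little off and sometimes report something else, mostly with a low value. They report only what shows in the picture. A call takes as long as a camera call. They do not tell look-alikes from the thing itself.
- nets.search_frame(picture, thing): "extent" ([left, top, right, bottom] in pixels, round what is visible of it).
The state is a dict: "time_s": time; "joint_pos": joint angles; "joint_vel": joint speeds; "joint_efforts": joint torques, N m; "tcp_pos": TCP position; "tcp_rot": TCP orientation; "ft_force": force on the tool from outside, world axes, zero at the start; "wrist_torque": the same for the moment, N m; "width": finger opening in mm; "finger_force": force on a finger pad.
Only numpy, scipy, OpenCV 4.12 (cv2) and the standard library are available. Lean on these libraries where they do the work, as an engineer would, in place of code of your own. Each camera call takes 0.05 s, during which the arm holds its last target. There are 200 camera calls.

## Working session

There is one attempt and no reset: what is moved stays moved. The work goes in short steps, Python scripts to look and compute and a tool call to move; the robot and the scene stay as the last step left them, time stands still between calls to the robot, and variables do not carry over. Pictures are saved under pics/ and viewed, at most 10 in all, crops included, and the job is handed in when it is done.

Besides the shell and the picture viewer there is one more tool, called after "Request:" as name(argument=value, ...), one argument or row to a line, values as JSON. apply_moves: Moves the arm, as the interface text tells. Its arguments: {"type":"object","properties":{"plan":{"type":"array"}},"required":["plan"]}

```bash
mkdir -p pics; ls
cat > h.py <<'E'
import numpy as np, cv2
from bench import arm, imaging, ticket, nets
def cam(d):
    H=d["color"].shape[0]; f=H/2/np.tan(np.radians(d["vfov"])/2)
    R=cv2.Rodrigues(np.array(d["rvec"],float))[0]; return f,R,np.array(d["tvec"],float).ravel()
def cloud(d):
    f,R,t=cam(d); z=d["range_z"].astype(float); h,w=z.shape
    u,v=np.meshgrid(np.arange(w),np.arange(h))
    P=np.stack([(u-d["cx"])/f*z,(v-d["cy"])/f*z,z],-1)
    return (P-t)@R   # world
def proj(d,p):
    f,R,t=cam(d); q=R@np.array(p,float)+t; return q[:2]/q[2]*f+[d["cx"],d["cy"]]
E
python3 - <<'E'
from h import *
s=arm.read_state(); print(s, getattr(arm,'tip_extent',None))
T=['jig','fence','fence_grip','pad','endpiece_c','wide_piece_c','screwdriver','pliers','spool','bead_jar','bead_strip','screw_dish']
for n in ['scene','top']:
    d=imaging.get_image(n); cv2.imwrite(f'pics/{n}0.png',d['color']); np.save(n+'.npy',cloud(d)); 
    print(n,d['vfov'],d['cx'],d['cy'],d['rvec'],d['tvec'])
    for t in T:
        r=nets.search_frame(d,t); print(t,[(np.round(x['extent']).astype(int).tolist(),round(x['p'],2)) for x in r[:3]])
E
```

```text
pics
{'time_s': 0.0, 'joint_pos': array([-1.04492210e+00,  3.59383506e-01,  1.10808319e-02, -3.60214736e-04,
       -1.22412701e+00, -2.88110170e-01]), 'joint_vel': array([ 0.00144773, -0.00012275, -0.00018579,  0.00021925,  0.0005402 ,
        0.00110278]), 'joint_efforts': array([ 7.48235880e-05, -5.82715237e+01,  2.93063557e+01,  6.99765980e+00,
        6.99490993e-03, -1.30438784e-04]), 'tcp_pos': array([ 158.86207968, -655.57169445,  247.63260848]), 'tcp_rot': array([-1.18541258e-01,  9.92948777e-01,  8.17000395e-04, -1.67770344e-04]), 'ft_force': array([-0.79090276, -0.61311448, -0.13544107]), 'wrist_torque': array([-0.02513557, -0.00641976, -0.02274033]), 'finger_force': 0.0, 'width': 87.8885691792255} 22.0
scene 52.369820037951754 257.997665099351 193.11170749453245 [ 0.82483728  2.76915133 -0.77194247] [ 481.67171977 -240.80614454 1422.06834353]
jig [([241, 170, 345, 280], 0.94)]
fence []
fence_grip [([272, 206, 310, 240], 0.71)]
pad [([286, 205, 306, 224], 0.44), ([195, 181, 214, 200], 0.16)]
endpiece_c [([261, 117, 283, 144], 0.85), ([228, 140, 252, 155], 0.7), ([290, 139,
[... 548 characters left out ...]
0, 276, 242], 0.64)]
fence [([315, 192, 340, 229], 0.64), ([194, 177, 219, 227], 0.63)]
fence_grip [([194, 176, 219, 226], 0.76)]
pad [([207, 197, 213, 228], 0.64)]
endpiece_c [([316, 254, 349, 272], 0.89), ([316, 195, 339, 231], 0.79), ([269, 256, 300, 280], 0.65)]
wide_piece_c [([374, 187, 392, 235], 0.57), ([398, 133, 413, 168], 0.57)]
screwdriver [([99, 182, 109, 245], 0.87)]
pliers [([249, 91, 267, 141], 0.83), ([151, 172, 275, 242], 0.45)]
spool [([343, 151, 355, 161], 0.69), ([150, 170, 274, 238], 0.53)]
bead_jar [([289, 132, 307, 148], 0.67)]
bead_strip [([397, 132, 414, 170], 0.68)]
screw_dish [([166, 110, 187, 130], 0.76), ([375, 186, 391, 236], 0.66), ([345, 149, 352, 164], 0.44)]
```

Run:
```python
import cv2
a=cv2.imread('pics/top0.png')[80:300,80:430]; cv2.imwrite('pics/t1.png',cv2.resize(a,(796,500),interpolation=cv2.INTER_CUBIC))
a=cv2.imread('pics/scene0.png')[90:320,160:400]; cv2.imwrite('pics/s1.png',cv2.resize(a,(624,598),interpolation=cv2.INTER_CUBIC))
```

```text
(no output)
```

View pics/t1.png

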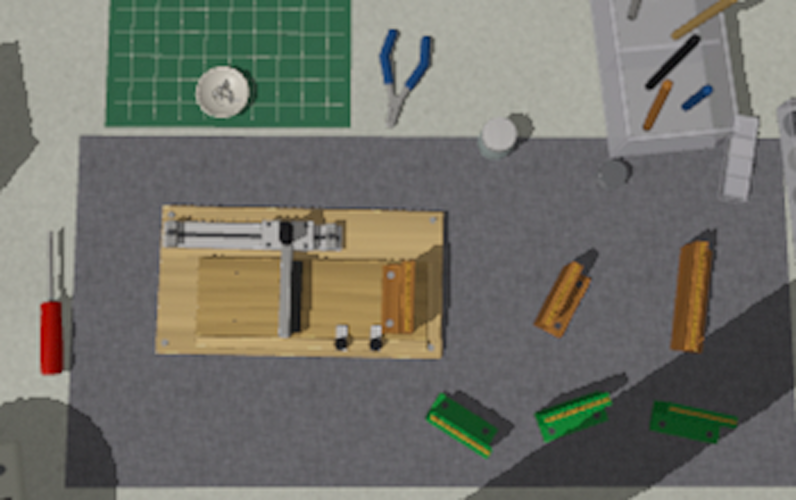

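View pics/s1.png

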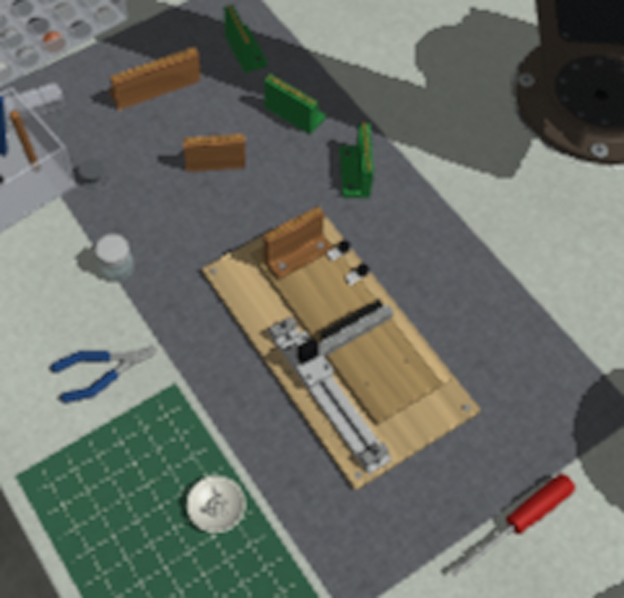

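The top view shows the jig (full-image px 151-275, 170-242) with the finished end at the right, so +y points left. The short orange piece is at about (327,211) and the wide one at about (384,211). The three green pieces are look-alikes.

Run:
```python
from h import *
P=np.load('top.npy'); 
def box(l,t,r,b,z0,z1,lab):
    q=P[t:b,l:r].reshape(-1,3); q=q[(q[:,2]>z0)&(q[:,2]<z1)]
    rc=cv2.minAreaRect(q[:,:2].astype(np.float32)); print(lab,len(q),np.round(rc[0],1),np.round(rc[1],1),round(rc[2],2),'med',np.round(np.median(q,0),1)); return q
box(140,160,285,250,6,100,'jig all')
box(140,160,285,250,6,16,'base')
box(160,185,200,235,17,27,'board near long')
box(190,170,225,232,55,90,'grip top')
box(200,185,225,235,37,50,'bar+pad+carriage')
box(240,185,275,235,70,95,'finished top')
box(305,185,350,235,8,80,'short all')
box(305,185,350,235,45,80,'short top')
box(305,185,350,235,6,16,'short foot')
box(365,180,400,240,45,80,'wide top')
box(365,180,400,240,6,80,'wide')
print('table',np.median(P[250:290,120:250,2]))
Q=np.load('scene.npy')
def box2(l,t,r,b,z0,z1,lab):
    global P; o=P; P=Q; box(l,t,r,b,z0,z1,lab); P=o
box2(235,160,350,285,6,16,'base'); box2(265,200,315,245,62,75,'grip')
box2(225,135,256,158,8,80,'short all'); box2(225,135,256,158,45,80,'short top')
box2(255,165,290,200,65,95,'fin top')
```

```text
jig all 8009 [517.5  98.2] [210.5 362.7] 0.97 med [527.  108.5  19.9]
base 2917 [517.5  98.2] [210.5 362.7] 0.97 med [562.8 120.1  11.5]
board near long 1436 [516.  193.7] [130.  104.8] 1.03 med [512.7 186.7  21.3]
grip top 54 [581.8 123.3] [21.1 13.2] 0.69 med [581.6 123.   66.6]
bar+pad+carriage 351 [521.4 113.3] [112.2  42.3] 3.92 med [514.2 119.1  40.8]
finished top 183 [507.9 -15.4] [12.8 78.6] 89.97 med [508.9 -14.1  78.8]
short all 367 [ 507.  -200.5] [35.9 80. ] 61.38 med [ 508.7 -196.    45. ]
short top 183 [ 512.  -191.3] [14.7 80. ] 61.53 med [ 513.1 -190.4   56.4]
short foot 176 [ 502.3 -208.7] [54.5 79.9] 60.87 med [ 500.5 -207.6    9.6]
wide top 321 [ 511.  -345.2] [ 16.  123.9] 81.81 med [ 510.9 -343.5   55.8]
wide 639 [ 510.4 -356.9] [ 51.8 126.7] 88.14 med [ 509.4 -343.1   45.6]
table 0.3120428357363201
base 2205 [511.6 107.4] [432.4 368. ] 58.59 med [577.7 178.1  11.2]
grip 34 [586.6 122.8] [24.  12.2] 0.91 med [588.4 122.5  66.3]
short all 280 [ 516.6 -192.3] [18.7 79.5] 62.1 med [ 518.3 -189.1   40.7]
short top 121 [ 515.9 -192.4] [18.1 78.4] 61.77 med [ 517.7 -191.2   55.8]
fin top 144 [512.3 -17.2] [18.2 80.4] 89.54 med [513.5 -13.7  77.1]
```

Request:
apply_moves(
  plan=[
    [[0,0,0],6.4,1],
    [[0,0,0],6.3,1],
    [[-0.024,0.043,0],0,1],
    [[-0.024,0.043,0],0,1],
    [[-0.024,0.043,0],0,1],
  ],
)

```text
time_s: 1.8
tcp_pos: [229.1, -524.6, 248.2]
tcp_rot: [-0.007, 1.0, 0.0, -0.0]
ft_force: [2.9, 0.2, 0.7]
width: 87.3
finger_force: 0.0
```

Request:
apply_moves(
  plan=[
    [[-0.024,0.043,0],0,1],
    [[-0.024,0.043,0],0,1],
    [[-0.024,0.043,0],0,1],
    [[-0.024,0.043,0],0,1],
    [[-0.024,0.043,0],0,1],
  ],
)

```text
time_s: 2.3
tcp_pos: [346.0, -307.2, 249.0]
tcp_rot: [-0.008, 1.0, -0.0, 0.001]
ft_force: [1.4, 0.3, -0.9]
width: 87.6
finger_force: 0.0
```

Request:
apply_moves(
  plan=[
    [[-0.024,0.043,0],0,1],
    [[-0.024,0.043,0],0,1],
    [[-0.024,0.043,0],0,1],
    [[-0.024,0.043,0],0,1],
    [[-0.024,0.043,0],0,1],
  ],
)

```text
time_s: 2.8
tcp_pos: [462.5, -89.9, 249.2]
tcp_rot: [-0.008, 1.0, 0.0, 0.001]
ft_force: [1.1, -0.4, -0.5]
width: 87.8
finger_force: 0.0
```

Request:
apply_moves(
  plan=[
    [[-0.024,0.043,0],0,1],
    [[-0.024,0.043,0],0,1],
    [[-0.024,0.043,0],0,1],
    [[-0.024,0.043,0],0,1],
    [[-0.024,0.043,0],0,1],
  ],
)

```text
time_s: 3.3
tcp_pos: [579.1, 127.0, 248.9]
tcp_rot: [-0.008, 1.0, 0.0, 0.0]
ft_force: [0.4, -0.3, 0.8]
width: 87.8
finger_force: 0.0
```

Request:
apply_moves(
  plan=[
    [[-0.004,-0.004,0.04],0,1],
    [[0,0,0.045],0,1],
    [[0,0,0.045],0,1],
    [[0,0,0.035],0,1],
    [[0,0,0.02],0,1],
  ],
)

```text
time_s: 3.8
tcp_pos: [581.0, 120.3, 60.4]
tcp_rot: [-0.008, 1.0, -0.001, -0.002]
ft_force: [0.6, 0.3, 0.0]
width: 87.6
finger_force: 0.0
```

Request:
apply_moves(
  plan=[
    [[0,0,0],0,0],
    [[0,0,0],0,-0.5],
    [[0,0,0],0,-1],
    [[0,0,0],0,-1],
    [[0,0,0],0,-1],
  ],
)

```text
time_s: 4.3
tcp_pos: [583.1, 121.2, 64.9]
tcp_rot: [-0.008, 1.0, 0.001, 0.001]
ft_force: [-0.3, -0.8, -0.3]
width: 53.5
finger_force: 0.0
```

Request:
apply_moves(
  plan=[
    [[0,0,0],0,-1],
    [[0,0,0],0,-1],
    [[0,0,0],0,-1],
    [[0,0,0],0,-1],
    [[0,0,0],0,-1],
  ],
)

```text
time_s: 4.8
tcp_pos: [582.4, 121.0, 63.5]
tcp_rot: [-0.008, 1.0, 0.0, -0.0]
ft_force: [-0.7, 0.4, 2.1]
width: 14.1
finger_force: 29.9
```

Request:
apply_moves(
  plan=[
    [[0,0.012,0],0,-1],
    [[0,0.015,0],0,-1],
    [[0,0.015,0],0,-1],
    [[0,0.015,0],0,-1],
    [[0,0.01,0],0,-1],
  ],
)

```text
time_s: 5.3
tcp_pos: [583.6, 189.1, 63.6]
tcp_rot: [-0.008, 1.0, 0.0, 0.002]
ft_force: [11.6, -2.9, -7.5]
width: 13.8
finger_force: 29.9
```

Run:
```python
from h import *
P=np.load('top.npy')
def pca(l,t,r,b,z0,z1,lab):
    q=P[t:b,l:r].reshape(-1,3); q=q[(q[:,2]>z0)&(q[:,2]<z1)][:,:2]
    vx,vy,_,_=cv2.fitLine(q.astype(np.float32),cv2.DIST_HUBER,0,.01,.01).ravel(); print(lab,len(q),np.degrees(np.arctan(vy/vx)),q.mean(0))
pca(240,185,275,235,72,95,'fin top'); 
# bar top: edge rows
pca(200,196,216,235,38,46,'bar')
# base edge by height: for each col find rows where z crosses 6
for s,lab in((1,'up'),(-1,'dn')):
    E=[]
    for c in range(165,262):
        col=P[160:250,c]; i=np.where((col[:,2]>7)&(col[:,2]<16))[0]
        k=i[0] if s==1 else i[-1]; E.append(col[k,:2])
    E=np.array(E,np.float32); vx,vy,x0,y0=cv2.fitLine(E,cv2.DIST_HUBER,0,.01,.01).ravel(); print(lab,np.degrees(np.arctan2(vy,vx))%180-90,'x at y=95:',x0+(95-y0)*vx/vy)
for s,lab in((1,'left'),(-1,'right')):
    E=[]
    for r in range(178,232):
        col=P[r,140:285]; i=np.where((col[:,2]>7)&(col[:,2]<16))[0]
        k=i[0] if s==1 else i[-1]; E.append(col[k,:2])
    E=np.array(E,np.float32); vx,vy,x0,y0=cv2.fitLine(E,cv2.DIST_HUBER,0,.01,.01).ravel(); print(lab,np.degrees(np.arctan(vy/vx)),'y at x=510:',y0+(510-x0)*vy/vx)
```

```text
fin top 183 -1.3320596 [508.98194845 -15.06899434]
bar 278 -2.42485 [507.23242312 119.19284269]
up -0.87015533 x at y=95: 615.89954
dn -1.2791672 x at y=95: 443.74225
left -1.4020364 y at x=510: 276.01538
right -0.28199014 y at x=510: -56.1262
```

Request:
apply_moves(
  plan=[
    [[-0.001,0,0],0,-1],
    [[0,0.005,0],0,-1],
    [[0,0.005,0],0,-1],
    [[0,0.003,0],0,-1],
    [[0,0,0],0,-1],
  ],
)

```text
time_s: 5.8
tcp_pos: [583.9, 201.6, 63.6]
tcp_rot: [-0.008, 1.0, 0.0, 0.001]
ft_force: [8.9, -0.2, -5.8]
width: 14.3
finger_force: 29.9
```

Request:
apply_moves(
  plan=[
    [[-0.001,0.004,0],0,-1],
    [[0,0.004,0],0,-1],
    [[0,0.004,0],0,-1],
    [[0,0.002,0],0,-1],
    [[0,0,0],0,-1],
  ],
)

```text
time_s: 6.3
tcp_pos: [584.2, 215.2, 63.6]
tcp_rot: [-0.008, 1.0, 0.0, 0.001]
ft_force: [5.6, -1.5, -3.6]
width: 13.9
finger_force: 29.9
```

Request:
apply_moves(
  plan=[
    [[0,0.003,0],0,-1],
    [[0,0.002,0],0,-1],
    [[0,0.002,0],0,-1],
    [[0,0.002,0],0,-1],
    [[0,0,0],0,-1],
  ],
)

```text
time_s: 6.8
tcp_pos: [584.2, 220.0, 63.5]
tcp_rot: [-0.008, 1.0, -0.003, 0.0]
ft_force: [13.9, -19.7, -1.9]
width: 14.0
finger_force: 29.9
```

Request:
apply_moves(
  plan=[
    [[-0.001,-0.003,0],0,-1],
    [[0,0,0],0,0],
    [[0,0,0],0,0.5],
    [[0,0,0],0,1],
    [[0,0,0],0,1],
  ],
)

```text
time_s: 7.3
tcp_pos: [583.7, 221.4, 63.6]
tcp_rot: [-0.008, 1.0, 0.0, -0.0]
ft_force: [0.7, 0.6, 0.2]
width: 40.3
finger_force: 0.0
```

Request:
apply_moves(
  plan=[
    [[0,0,-0.045],2,1],
    [[0,0,-0.045],0,1],
    [[0,0,-0.045],0,1],
    [[0,0,-0.045],0,1],
    [[0,0,0],0,1],
  ],
)

```text
time_s: 7.8
tcp_pos: [586.6, 222.6, 251.3]
tcp_rot: [0.009, 1.0, 0.003, 0.005]
ft_force: [1.8, 0.6, -0.7]
width: 80.8
finger_force: 0.0
```

Run:
```python
from h import *
P0=np.load('top.npy')
d=imaging.get_image('top'); P=cloud(d); np.save('top2.npy',P); cv2.imwrite('pics/t2.png',cv2.resize(d['color'][150:260,130:360],(736,352),interpolation=cv2.INTER_CUBIC))
s=imaging.get_image('scene'); Q=cloud(s); np.save('scene2.npy',Q); cv2.imwrite('pics/s2.png',cv2.resize(s['color'][130:290,220:360],(630,560)[::1],interpolation=cv2.INTER_CUBIC))
for n in('fence_grip','pad','endpiece_c'):
    for k,x in((d,'top'),(s,'scene')): print(n,x,[(np.round(r['extent']).tolist(),round(r['p'],2)) for r in nets.search_frame(k,n)[:2]])
print(arm.read_state()['tcp_pos'])
```

```text
fence_grip top [([155.0, 180.0, 179.0, 227.0], 0.9), ([397.0, 131.0, 415.0, 169.0], 0.2)]
fence_grip scene [([290.0, 242.0, 310.0, 265.0], 0.78), ([333.0, 272.0, 380.0, 311.0], 0.72)]
pad top [([170.0, 196.0, 176.0, 228.0], 0.76), ([148.0, 171.0, 273.0, 241.0], 0.58)]
pad scene [([356.0, 274.0, 380.0, 294.0], 0.52)]
endpiece_c top [([367.0, 256.0, 402.0, 274.0], 0.96), ([268.0, 256.0, 299.0, 280.0], 0.9)]
endpiece_c scene [([258.0, 119.0, 282.0, 142.0], 0.86), ([247.0, 92.0, 262.0, 120.0], 0.78)]
[583.48936816 220.77641274 242.19695551]
```

View pics/t2.png

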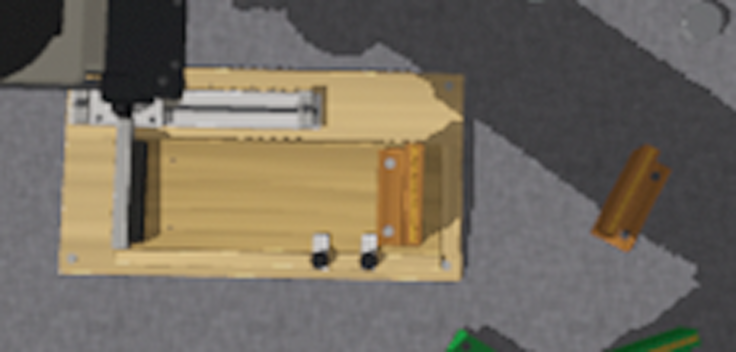

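Fence is at the end stop (carriage touches the left block; bar at crop px x≈123). The short piece is at crop (632,197), with its foot towards the right (-y) side.

Run:
```python
from h import *
for f,(l,t,r,b) in (('top',(305,185,350,235)),('top2',(305,185,350,235)),('scene',(222,130,258,160)),('scene2',(222,130,258,160))):
    P=np.load(f+'.npy'); q=P[t:b,l:r].reshape(-1,3)
    a=q[(q[:,2]>20)&(q[:,2]<75)]; top=q[(q[:,2]>54)&(q[:,2]<75)]
    vx,vy,_,_=cv2.fitLine(top[:,:2].astype(np.float32),cv2.DIST_HUBER,0,.01,.01).ravel()
    ang=np.arctan(vy/vx); e=np.array([np.cos(ang),np.sin(ang)]); n=np.array([-e[1],e[0]])
    S=a[:,:2]@e; N=top[:,:2]@n; lo,hi=np.percentile(S,[.5,99.5]); n0,n1=np.percentile(N,[2,98])
    c=e*(lo+hi)/2+n*(n0+n1)/2
    print(f,len(top),'yaw',np.degrees(ang).round(2),'len',round(hi-lo,1),'thk',round(n1-n0,1),'c',c.round(1),'zmax',q[:,2].max().round(1))
    # all-normal extents
    print('   N bands', [np.round(np.percentile(q[(q[:,2]>z)&(q[:,2]<z+10)][:,:2]@n-(n0+n1)/2,[2,50,98]),1).tolist() if ((q[:,2]>z)&(q[:,2]<z+10)).sum()>5 else None for z in(5,20,40,55)])
```

```text
top 149 yaw -28.85 len 79.4 thk 13.1 c [ 511.9 -191. ] zmax 1078.5
   N bands [[-39.6, -20.7, 7.1], [-1.1, 6.7, 7.2], [-3.0, 6.6, 7.1], [-6.5, -0.6, 6.5]]
top2 150 yaw -28.39 len 79.8 thk 13.3 c [ 511.8 -191.1] zmax 1078.5
   N bands [[-30.3, -20.4, 13.2], [-0.5, 7.0, 7.5], [-2.2, 6.8, 7.3], [-6.6, 0.4, 6.6]]
scene 80 yaw -26.46 len 79.0 thk 16.2 c [ 516.7 -191.8] zmax 1094.2
   N bands [[-14.2, 5.6, 9.4], [1.7, 5.5, 8.4], [1.5, 4.8, 7.4], [-6.8, -0.2, 8.2]]
scene2 72 yaw -28.82 len 78.7 thk 14.5 c [ 516.4 -192.4] zmax 1094.2
   N bands [[-81.1, 5.7, 17.8], [2.6, 5.1, 7.7], [2.8, 6.0, 9.0], [-7.3, 1.1, 7.4]]
```

Request:
apply_moves(
  plan=[
    [[0.007,-0.046,0],0,1],
    [[0.007,-0.046,0],0,1],
    [[0.007,-0.046,0],0,1],
    [[0.007,-0.046,0],0,1],
    [[0.007,-0.046,0],0,1],
  ],
)

```text
time_s: 8.7
tcp_pos: [543.8, -10.0, 243.0]
tcp_rot: [0.009, 1.0, -0.0, -0.0]
ft_force: [1.1, -0.2, -0.3]
width: 87.7
finger_force: 0.0
```

Request:
apply_moves(
  plan=[
    [[0.007,-0.046,0],0,1],
    [[0.007,-0.046,0],0,1],
    [[0.007,-0.046,0],0,1],
    [[0.006,-0.046,0],0,1],
    [[0,0,0.03],7,1],
  ],
)

```text
time_s: 9.2
tcp_pos: [515.1, -196.6, 216.1]
tcp_rot: [0.072, 0.997, -0.001, 0.003]
ft_force: [1.6, 0.3, -0.9]
width: 87.4
finger_force: 0.0
```

Request:
apply_moves(
  plan=[
    [[0,0,0.03],7,1],
    [[0,0,0.03],7,1],
    [[0,0,0.02],6.7,1],
    [[0,0,0],0,1],
    [[0,0,0],0,1],
  ],
)

```text
time_s: 9.7
tcp_pos: [514.2, -191.9, 133.5]
tcp_rot: [0.247, 0.969, -0.0, -0.001]
ft_force: [0.7, -0.3, -0.3]
width: 87.7
finger_force: 0.0
```

Request:
apply_moves(
  plan=[
    [[0,0,0.03],0,1],
    [[0,0,0.03],0,1],
    [[0,0,0.018],0,1],
    [[0,0,0.008],0,0.3],
    [[0,0,0],0,0],
  ],
)

```text
time_s: 10.2
tcp_pos: [514.5, -191.8, 47.8]
tcp_rot: [0.248, 0.969, -0.0, -0.0]
ft_force: [0.1, 0.1, 0.7]
width: 77.0
finger_force: 0.0
```

Request:
apply_moves(
  plan=[
    [[0,0,0],0,-0.3],
    [[0,0,0],0,-1],
    [[0,0,0],0,-1],
    [[0,0,0],0,-1],
    [[0,0,0],0,-1],
  ],
)

```text
time_s: 10.7
tcp_pos: [514.3, -191.8, 47.9]
tcp_rot: [0.248, 0.969, 0.0, 0.0]
ft_force: [0.1, 0.3, 0.4]
width: 37.2
finger_force: 0.0
```

Request:
apply_moves(
  plan=[
    [[0,0,0],0,-1],
    [[0,0,0],0,-1],
    [[0,0,0],0,-1],
    [[0,0,0],0,-1],
    [[0,0,0],0,-1],
  ],
)

```text
time_s: 11.2
tcp_pos: [514.1, -191.8, 47.5]
tcp_rot: [0.249, 0.969, -0.0, -0.0]
ft_force: [0.6, -0.2, -0.6]
width: 13.9
finger_force: 30.0
```

Request:
apply_moves(
  plan=[
    [[0,0,-0.03],0,-1],
    [[0,0,-0.035],-6.9,-1],
    [[0,0,-0.035],-7,-1],
    [[0,0,-0.03],-7,-1],
    [[0,0,0],-7,-1],
  ],
)

```text
time_s: 11.7
tcp_pos: [516.5, -192.2, 182.2]
tcp_rot: [0.005, 1.0, -0.001, 0.004]
ft_force: [0.8, 0.2, -1.4]
width: 14.1
finger_force: 30.0
```

Request:
apply_moves(
  plan=[
    [[0,0.03,0],0,-1],
    [[0.001,0.04,0],0,-1],
    [[0.001,0.042,0],0,-1],
    [[0.001,0.042,0],0,-1],
    [[0.001,0.042,0],0,-1],
  ],
)

```text
time_s: 12.2
tcp_pos: [512.7, 5.8, 177.6]
tcp_rot: [0.008, 1.0, 0.0, 0.0]
ft_force: [0.9, -0.6, -1.0]
width: 14.0
finger_force: 30.0
```

Request:
apply_moves(
  plan=[
    [[0,0.042,0],0,-1],
    [[0.001,0.042,0],0,-1],
    [[0,0.042,0],0,-1],
    [[0,0.03,0],0,-1],
    [[0,0.016,0.04],0,-1],
  ],
)

```text
time_s: 12.7
tcp_pos: [517.9, 180.8, 141.7]
tcp_rot: [0.006, 1.0, 0.003, 0.004]
ft_force: [1.6, 0.6, -1.3]
width: 13.9
finger_force: 30.0
```

```bash
cat > m.py <<'E'
from h import *
import sys
k=sys.argv[1]; s=arm.read_state(); print(s['tcp_pos'].round(1),s['tcp_rot'].round(4),s['ft_force'].round(1),s['width'])
d=imaging.get_image('top'); np.save(f'top{k}.npy',cloud(d)); cv2.imwrite(f'pics/t{k}.png',cv2.resize(d['color'][150:260,130:300],(748,484),interpolation=cv2.INTER_CUBIC))
s=imaging.get_image('scene'); np.save(f'scene{k}.npy',cloud(s)); cv2.imwrite(f'pics/s{k}.png',cv2.resize(s['color'][150:300,230:380],(590,590),interpolation=cv2.INTER_CUBIC))
cv2.imwrite(f'pics/raw_t{k}.png',d['color']); cv2.imwrite(f'pics/raw_s{k}.png',s['color'])
for x,c in((d,'top'),(s,'scene')): print(c,[(np.round(r['extent']).tolist(),round(r['p'],2)) for r in nets.search_frame(x,'endpiece_c')[:5]])
E
python3 m.py 3
```

```text
[517.9 180.8 141.7] [0.006  1.     0.0027 0.0044] [ 1.6  0.6 -1.3] 13.884677067997563
top [([364.0, 258.0, 402.0, 275.0], 0.96), ([268.0, 255.0, 299.0, 282.0], 0.87), ([316.0, 255.0, 349.0, 274.0], 0.76), ([172.0, 216.0, 191.0, 224.0], 0.57), ([289.0, 136.0, 306.0, 146.0], 0.18)]
scene [([260.0, 119.0, 285.0, 142.0], 0.84), ([287.0, 139.0, 301.0, 168.0], 0.75), ([292.0, 216.0, 306.0, 231.0], 0.52), ([245.0, 94.0, 260.0, 120.0], 0.47)]
```

View pics/s3.png

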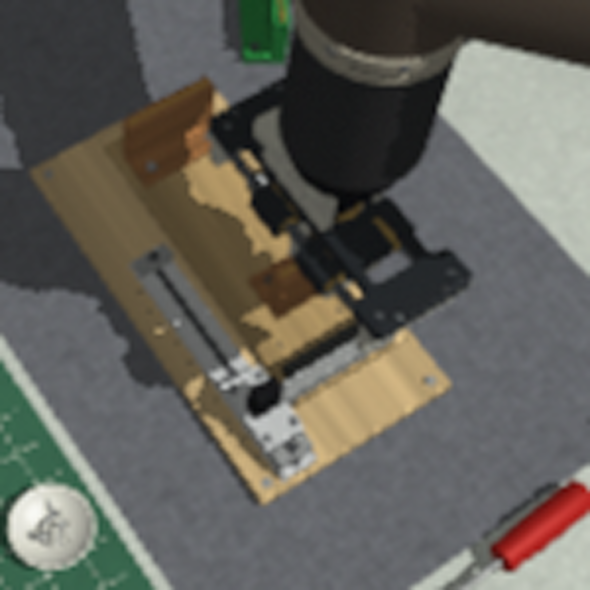

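View pics/t3.png

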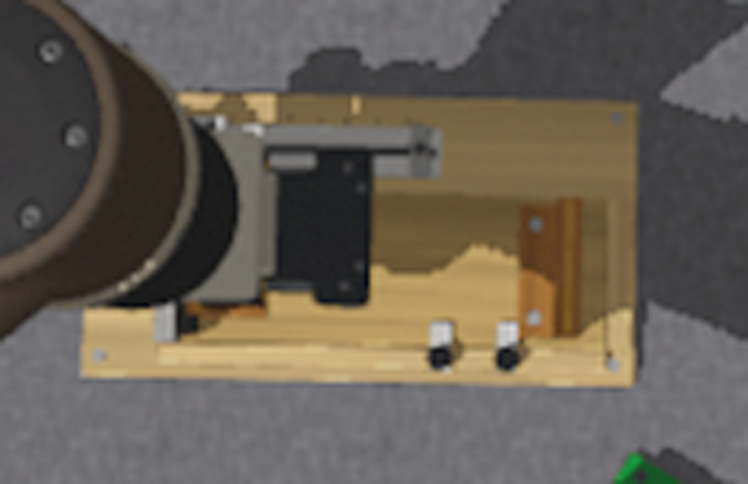

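The scene view shows the held piece's +x end in front of the fence strip (crop 250-340, 260-310). The top view shows only its -x end (crop 190-265, about 310). I'll descend to just above the board and then measure.

Request:
apply_moves(
  plan=[
    [[0,0,0.02],0,-1],
    [[0,0,0.02],0,-1],
    [[0,0,0.012],0,-1],
    [[0,0,0],0,-1],
    [[0,0,0],0,-1],
  ],
)

```text
time_s: 13.4
tcp_pos: [515.4, 176.1, 86.5]
tcp_rot: [0.008, 1.0, 0.0, 0.0]
ft_force: [-0.4, 1.6, -0.4]
width: 13.9
finger_force: 30.0
```

```bash
python3 m.py 4
cat > e.py <<'E'
from h import *
import sys
k=sys.argv[1]; hz=float(sys.argv[2])  # underside height
ex=np.array([np.cos(np.radians(1)),-np.sin(np.radians(1))]); ey=np.array([-ex[1],ex[0]])
for c in('top','scene'):
    P=np.load(c+k+'.npy'); F=np.load(c+'.npy'); C=cv2.imread(f'pics/raw_{c[0]}{k}.png').astype(int); C0=cv2.imread(f'pics/{c}0.png').astype(int)
    org=lambda C:(C[...,2]>C[...,0]*2.2)&(C[...,2]>60)&(C[...,2]>C[...,1]*1.35)
    def st(P,m,lab):
        q=P[m]; X=q[:,:2]@ex; Y=q[:,:2]@ey
        print(c,lab,m.sum(),'X',np.percentile(X,[1,5,95,99]).round(1),'Y',np.percentile(Y,[1,50,99]).round(1),'Z',np.percentile(q[:,2],[1,50,99]).round(1))
    w=F[...,:2]; st(F,org(C0)&(F[...,2]>30)&(abs(w[...,1]+15)<25)&(abs(w[...,0]-510)<55),'fin')
    w=P[...,:2]; st(P,org(C)&(P[...,2]>hz-3)&(P[...,2]<hz+70)&(abs(w[...,1]-165)<35)&(abs(w[...,0]-510)<60),'held')
E
python3 e.py 4 38
```

```text
[515.4 176.1  86.5] [7.8e-03 1.0e+00 1.0e-04 4.0e-04] [-0.4  1.6 -0.4] 13.863986236196386
top [([318.0, 254.0, 350.0, 274.0], 0.83), ([366.0, 258.0, 403.0, 275.0], 0.82), ([268.0, 254.0, 301.0, 278.0], 0.79), ([182.0, 218.0, 197.0, 228.0], 0.53)]
scene [([260.0, 120.0, 283.0, 141.0], 0.64), ([246.0, 96.0, 259.0, 117.0], 0.63), ([292.0, 224.0, 304.0, 238.0], 0.55), ([290.0, 139.0, 302.0, 165.0], 0.55), ([238.0, 273.0, 254.0, 295.0], 0.46)]
top fin 295 X [468.9 471.3 544.1 547. ] Y [-13.1  -0.3  17.9] Z [30.1 76.1 83.4]
top held 33 X [472.1 472.5 477.  477. ] Y [158.9 179.5 192.3] Z [ 45.5  50.9 100.4]
scene fin 297 X [473.2 478.  549.5 551.6] Y [-13.3  -0.9  17.7] Z [30.3 56.5 82.3]
scene held 95 X [524.7 528.7 555.3 555.6] Y [158.8 190.6 193.6] Z [45.9 68.8 97.4]
```

View pics/s4.png

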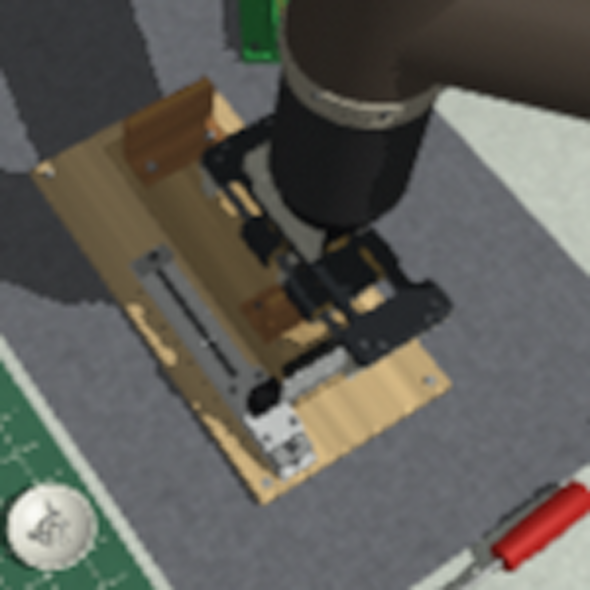

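Run:
```python
from h import *
ex=np.array([np.cos(np.radians(1)),-np.sin(np.radians(1))]); ey=np.array([-ex[1],ex[0]])
for c in('top','scene'):
    P=np.load(c+'.npy').reshape(-1,3); X=P[:,:2]@ex; Y=P[:,:2]@ey
    for y0,y1 in((140,165),(165,190),(190,215)):
        m=(Y>y0)&(Y<y1)&(X>440)&(X<570)&(P[:,2]>16)&(P[:,2]<30); 
        print(c,y0,m.sum(),'X z>16',np.percentile(X[m],[1,99]).round(1), [ (x,round(float(np.median(P[(Y>y0)&(Y<y1)&(abs(X-x)<1.5),2])),1)) for x in range(450,470,3)],[ (x,round(float(np.median(P[(Y>y0)&(Y<y1)&(abs(X-x)<1.5),2])),1)) for x in range(546,570,3)])
P=np.load('top2.npy').reshape(-1,3); X=P[:,:2]@ex; Y=P[:,:2]@ey
m=(Y>205)&(Y<240)&(P[:,2]>35)&(P[:,2]<46)&(X<560)&(X>440); print('bar/pad',m.sum(),X[m].min(),X[m].max(),np.percentile(Y[m],[1,50,99]))
```

```text
top 140 345 X z>16 [449.5 563.1] [(450, 18.7), (453, 19.2), (456, 19.4), (459, 19.4), (462, 22.1), (465, 21.7), (468, 22.3)] [(546, 22.2), (549, 22.8), (552, 20.9), (555, nan), (558, 12.3), (561, 11.2), (564, 28.3), (567, 35.6)]
top 165 376 X z>16 [451.5 569. ] [(450, 13.3), (453, 18.9), (456, 18.0), (459, 19.7), (462, 13.0), (465, 21.8), (468, 22.5)] [(546, 21.7), (549, 21.9), (552, 20.8), (555, 13.5), (558, 11.9), (561, 11.7), (564, 12.5), (567, 21.7)]
top 190 374 X z>16 [451.1 568.4] [(450, 17.6), (453, 19.5), (456, 19.1), (459, 18.7), (462, 10.9), (465, 20.3), (468, 21.9)] [(546, 21.6), (549, 21.0), (552, 21.6), (555, 11.6), (558, 12.4), (561, 10.2), (564, 12.9), (567, 21.8)]
scene 140 251 X z>16 [454.8 557.7] [(450, 9.7), (453, 18.0), (456, 19.0), (459, 19.1), (462, 19.1), (465, 18.7), (468, 20.1)] [(546, 19.2), (549, 21.7), (552, 20.0), (555, 18.0), (558, 17.1), (561, 10.7), (564, 15.8), (567, 35.2)]
scene 165 256 X z>16 [454.3 562.8] [(450, 12.6), (453, 18.3), (456, 18.8), (459, 19.5), (462, 18.7), (465, 19.6), (468, 21.0)] [(546, 21.4), (549, 21.2), (552, 21.6), (555, 23.0), (558, 16.4), (561, 10.1), (564, 12.4), (567, 11.7)]
scene 190 269 X z>16 [453.8 561.4] [(450, 13.8), (453, 18.1), (456, 18.8), (459, 18.4), (462, 19.0), (465, 18.5), (468, 20.5)] [(546, 22.0), (549, 21.7), (552, 20.7), (555, 20.2), (558, 12.6), (561, 11.4), (564, 12.0), (567, 16.0)]
bar/pad 327 462.98427225749543 559.6238269623462 [213.6921175  226.1053553  237.31697668]
  return _methods._mean(a, axis=axis, dtype=dtype,
  ret = ret.dtype.type(ret / rcount)
```

Held piece sits about 3.5 mm too far in +x (top: -x end 472.1 against 468.9 for the finished piece; scene: +x end 555.6 against 551.6). I'll correct that and lower it.

Request:
apply_moves(
  plan=[
    [[0.0035,0,0.004],0,-1],
    [[0,0,0.005],0,-1],
    [[0,0,0.004],0,-1],
    [[0,0,0.002],0,-1],
    [[0,0,0],0,-1],
  ],
)

```text
time_s: 14.1
tcp_pos: [511.0, 176.1, 70.0]
tcp_rot: [0.008, 1.0, -0.0, -0.0]
ft_force: [-0.7, -0.5, -0.1]
width: 14.2
finger_force: 30.0
```

Request:
apply_moves(
  plan=[
    [[0,0,0.001],0,-1],
    [[0,0,0],0,-1],
    [[0,0,0],0,-1],
    [[0,0,0],0,-1],
    [[0,0,0],0,-1],
  ],
)

```text
time_s: 14.6
tcp_pos: [511.3, 176.3, 69.6]
tcp_rot: [0.008, 1.0, 0.0, 0.0]
ft_force: [0.2, 0.2, -0.4]
width: 14.0
finger_force: 30.0
```

Request:
apply_moves(
  plan=[
    [[0,0.005,0.0007],0,-1],
    [[0,0.005,0],0,-1],
    [[0,0.004,0],0,-1],
    [[0,0.002,0],0,-1],
    [[0,0,0],0,-1],
  ],
)

```text
time_s: 15.1
tcp_pos: [511.7, 192.2, 69.5]
tcp_rot: [0.007, 1.0, -0.0, 0.0]
ft_force: [-0.4, -2.5, 6.6]
width: 14.1
finger_force: 30.0
```

Request:
apply_moves(
  plan=[
    [[0,0,-0.0007],0,-1],
    [[0,0.002,0],0,-1],
    [[0,0.001,0],0,-1],
    [[0,0,0],0,-1],
    [[0,0,0],0,-1],
  ],
)

```text
time_s: 15.6
tcp_pos: [511.6, 195.6, 69.6]
tcp_rot: [0.008, 1.0, 0.0, 0.0]
ft_force: [0.3, 0.5, -0.4]
width: 14.0
finger_force: 30.0
```

```bash
python3 m.py 5; python3 e.py 5 25
```

```text
[511.6 195.6  69.6] [7.5e-03 1.0e+00 1.0e-04 1.0e-04] [ 0.3  0.5 -0.4] 13.991771851237042
top [([316.0, 255.0, 352.0, 275.0], 0.81), ([268.0, 255.0, 301.0, 280.0], 0.78), ([366.0, 258.0, 403.0, 273.0], 0.75), ([174.0, 221.0, 187.0, 227.0], 0.61)]
scene [([288.0, 138.0, 301.0, 165.0], 0.8), ([257.0, 120.0, 280.0, 141.0], 0.74), ([246.0, 95.0, 262.0, 118.0], 0.54)]
top fin 295 X [468.9 471.3 544.1 547. ] Y [-13.1  -0.3  17.9] Z [30.1 76.1 83.4]
top held 27 X [469.3 469.3 474.1 476.8] Y [176.9 190.5 207. ] Z [26.7 32.3 81.6]
scene fin 297 X [473.2 478.  549.5 551.6] Y [-13.3  -0.9  17.7] Z [30.3 56.5 82.3]
scene held 55 X [517.  522.1 550.8 551. ] Y [176.8 199.4 208.9] Z [27.9 42.7 81.5]
```

Request:
apply_moves(
  plan=[
    [[0,0.001,0],0,-1],
    [[0,0.001,0],0,-1],
    [[0,0.001,0],0,-1],
    [[0,0,0],0,-1],
    [[0,0,0],0,-1],
  ],
)

```text
time_s: 16.3
tcp_pos: [511.5, 198.0, 69.5]
tcp_rot: [0.008, 1.0, -0.0, -0.0]
ft_force: [1.3, -2.8, 1.0]
width: 14.0
finger_force: 30.0
```

Request:
apply_moves(
  plan=[
    [[0,0.001,0],0,-1],
    [[0,0.001,0],0,-1],
    [[0,0,0],0,-1],
    [[0,0,0],0,-1],
    [[0,0,0],0,-1],
  ],
)

```text
time_s: 16.8
tcp_pos: [511.5, 199.8, 69.5]
tcp_rot: [0.008, 1.0, -0.0, -0.0]
ft_force: [0.7, -5.7, 0.9]
width: 13.9
finger_force: 30.0
```

Request:
apply_moves(
  plan=[
    [[0,0.001,0],0,-1],
    [[0,0.0007,0],0,-1],
    [[0,0,0],0,-1],
    [[0,0,0],0,-1],
    [[0,0,0],0,-1],
  ],
)

```text
time_s: 17.3
tcp_pos: [511.5, 201.0, 69.5]
tcp_rot: [0.008, 1.0, -0.001, -0.0]
ft_force: [2.7, -6.8, 1.1]
width: 14.2
finger_force: 30.0
```

Request:
apply_moves(
  plan=[
    [[0,0,0],0,-1],
    [[0,0,0],0,-1],
    [[0,0,0],0,-1],
    [[0,0,0],0,-1],
    [[0,0,0],0,-1],
  ],
)

```text
time_s: 17.8
tcp_pos: [511.5, 201.0, 69.5]
tcp_rot: [0.008, 1.0, -0.001, -0.0]
ft_force: [2.2, -7.0, 1.2]
width: 14.0
finger_force: 30.0
```

```bash
python3 m.py 6; python3 e.py 6 25
python3 - <<'E'
from h import *
f=[]
for i in range(6): imaging.get_image('top'); s=arm.read_state(); f.append(s['ft_force'])
print(np.mean(f,0),s['wrist_torque'])
E
```

```text
[511.5 201.   69.5] [ 7.7e-03  1.0e+00 -7.0e-04 -3.0e-04] [ 2.2 -7.   1.2] 14.03787096320439
top [([160.0, 176.0, 183.0, 227.0], 0.68), ([268.0, 255.0, 300.0, 278.0], 0.65), ([365.0, 259.0, 403.0, 274.0], 0.57), ([318.0, 255.0, 346.0, 273.0], 0.56), ([172.0, 221.0, 186.0, 228.0], 0.37)]
scene [([246.0, 94.0, 259.0, 119.0], 0.72), ([260.0, 121.0, 284.0, 143.0], 0.65), ([289.0, 138.0, 303.0, 164.0], 0.53), ([297.0, 231.0, 308.0, 245.0], 0.41)]
top fin 295 X [468.9 471.3 544.1 547. ] Y [-13.1  -0.3  17.9] Z [30.1 76.1 83.4]
top held 25 X [469.1 469.2 476.9 479.4] Y [182.4 192.8 207.4] Z [26.6 31.1 78.3]
scene fin 297 X [473.2 478.  549.5 551.6] Y [-13.3  -0.9  17.7] Z [30.3 56.5 82.3]
scene held 37 X [520.3 523.  550.7 551. ] Y [183.6 197.4 209.3] Z [27.8 32.8 81.3]
[ 2.49818372 -7.4964565   1.92277042] [-2.97465365 -1.01458986 -0.07104115]
```

View pics/s6.png

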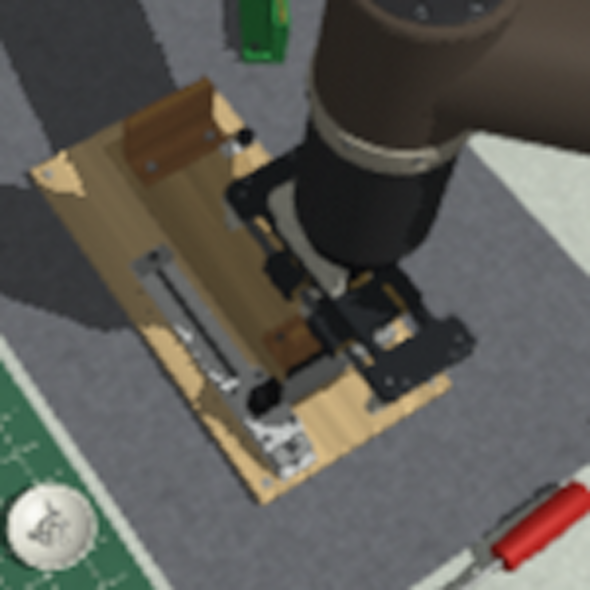

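The piece is pressed on the strip at about 7.5 N. It stands square on the board and its ends line up with the finished piece within about 1 mm. The fence is home.

```bash
python3 -c "
from bench import ticket; print(ticket.finish_job())"
```

```text
the job is handed in; nothing more can be done
None
```

I handed the job in with the fence slid home against its long-size end stop and the short end piece standing on the loom board, centred to about 1 mm. The gripper is holding the piece square against the rubber strip at about 7.5 N. The hand-in returned no verdict.

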